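Zero the scale and roll the ebony blank into its weighing cradle

ROBOT

A 6-joint arm with a two-finger parallel gripper is mounted at the origin on the work surface. World frame = base frame: x ahead of the robot, y to its left, z up, the work surface at z = 0. Lengths are in m, angles in rad, forces in N, time in s.
With the tool pointing down it reaches from about 0.325 to 0.85 m from the base axis. Payload 15.5 kg.
Tool frame: the origin (TCP) lies midway between the tips of the shut fingers; the grasp point (between the pads) lies 19 mm behind it; z points along the fingers, y is the line along which they close (so a half turn about z gives the same grasp; the last joint's range is limited). The gripper opens to 91 mm and grips with 3 to 60 N. Pads are 32 mm wide; open, the fingers measure 118 mm over their backs; the gripper's body (76 mm by 178 mm) begins 60 mm behind the grasp point.
Start: joints at [-1.419, 0.494, 1.345, -0, 1.302, -0.096], TCP at [0.153, -0.606, 0.214] pointing down, gripper open.
Joint ranges: [-2.91, 2.91], [-0.82, 2.16], [0.22, 2.67], [-1.22, 4.37], [0.12, 2.79], [-3.08, 3.08]. Speed limits (rad/s): [1.89, 1.89, 2.57, 3.01, 3.01, 3.01].

INTERFACE

Orientations are given as a unit quaternion [x, y, z, w].
In Python, from plant import manip gives the robot as it stands.
- The arm moves only by the shell command python3 -m jog 'ROWS' [FORCE]. ROWS is JSON, a list of rows, each a list of 7 numbers: the shift along the tool's x, y, z in mm, then the turn, a rotation vector about the tool's x, y, z in degrees, then the opening in per cent of the stroke, from 0 (shut) to 100 (fully open). In form: [[x, y, z, wx, wy, wz, grip], ...]. A call has 1 to 8 rows; each row is the pose to reach, as a shift and turn from the pose commanded when the call began, along the tool's axes at that moment; what a row does not reach only later rows make up. A row lasts 1/10 s, in which the tool goes at most 50 mm and 8.59 degrees, less where a joint would pass 70% of its speed; a pose out of reach is approached as far as the arm can. A call with a gripper value outside its range is refused whole. The fingers move at their own pace and stop on an object; FORCE is the grip in N (left out, the last holds). Time passes only in rows, so rows that repeat a pose let the fingers close. It gives the time, the measured TCP pose, the force, the opening and the grip force at its end, in the units of the state.
- manip.get_obs(): the state, without advancing time (a new reading comes with each control period).
- manip.camera(name): name is "side" or "top"; returns the picture (420x560x3 uint8, blue, green, red); there is no depth.
- manip.camera_model(name): a dict with "fovy" (degrees; the focal length in pixels is half the picture's height over the tangent of half this angle, whatever the lens; pixels are square), "cx", "cy" (the principal point, pixels), "pose" (4x4, takes a point from camera to world coordinates). Camera axes: x right, y up, looking along -z (the intrinsics and any distortion apply to the point x, -y, -z); pixel columns grow to the right and rows downward; lengths in m; the calibration is good to about 2 mm. A picture is of the moment at which its call begins. camera_model takes no time and is no camera call.
- manip.hand_in(): hands the job in; it is judged then, once.
The state is a dict: "t": time; "joint_positions": joint angles; "joint_velocities": joint speeds; "tau": joint torques, N m; "eef_pos": TCP position; "tool_rot": TCP orientation; "wrist_force": force on the tool from outside, world axes, zero at the start; "torque": the same for the moment, N m; "width": finger opening in m; "finger_force": force on a finger pad.
Only numpy, scipy, OpenCV 4.12 (cv2) and the standard library are available. Lean on these libraries where they do the work, as an engineer would, in place of code of your own. Each camera call takes 0.05 s, during which the arm holds its last target. There are 200 camera calls.

TASK

With the cradle still empty, press the scale's red button fully down to zero it and let it come back up. Then gently roll the dark ebony blank along its side deck, without lifting it off, until it drops into the V groove of the weighing cradle and rests there squarely with neither end overhanging the cradle. Leave the pale maple blank and the other things where they are.

Things in the scene. Friction and masses are not known exactly. Their poses are not given: they have to be found in the camera images.
- station: Weighing station, fixed on the table: a low white scale with a grey-green V cradle in the middle and a brown wooden deck on either side. Origin on the table under the cradle's middle, z up; x runs along the groove, y across it. The scale's flat front panel (34 mm high, x -190 to -95, y -80 to +80 mm) carries a display, two flat grey dummy pads and the red button.
- groove (a point): Middle of the cradle's V groove, at lip height (station x 0, y 0, z 68 mm). The groove runs along station x, 180 mm long (x -90 to +90), 44 mm wide at the mouth, 45-degree faces, apex at z 46 mm; lips 8 mm wide (|y| 22 to 30) at z 68 mm. A blank lying in it has its centre at y 0, z 77 mm.
- deck_left (a point): Middle of the top of the deck on the station's +y side (x 0, y 99, z 68 mm): level, flush with the cradle's lips, x -90 to +90, y 33 to 165 mm, no fence at its outer edge, nothing above it. A blank lying on it has its centre at z 90 mm.
- deck_right (a point): The same for the deck on the -y side: x 0, y -99, z 68 mm; y -165 to -33 mm.
- zero (a joint): Travel of the red push button, m: 0 when up, 0.006 when fully down (springs back; about 5 N fully down). It counts as pressed beyond 0.004.
- zero_top (a point): Centre of the top face of the red round push button (26 mm across, in a grey housing), pressed straight down; at x -140, y -40 mm in the station's frame.
- ebony_blank: The near-black ebony blank: a plain solid cylinder 44 mm in diameter, 140 mm long, about 0.24 kg, lying on one of the two side decks (either one) and free to roll. Origin at its centre; its x axis is the cylinder's axis. At the start it lies up to about 10 degrees askew to the groove.
- maple_blank: The pale yellow maple blank: same size, about 0.15 kg, lying on the other side deck. Origin at its centre, x along its axis. To be left alone.
- jar_a: Loose clear jar of dark beads, 76 mm in diameter, 122 mm tall, on the table to the left; origin under its centre. Bystander.
- jar_b: Same kind of jar, reddish beads, to the left. Bystander.
- jar_c: Same kind of jar, brown beads, to the right. Bystander.
- dark_block: Loose dark wood block 55 x 40 x 20 mm on the table beside the scale's front panel, on the panel's +y side; origin under its centre. Bystander.
- tea_cup: Loose white cup, 70 mm across, 55 mm tall, on the table to the right; origin under its centre. Bystander.
- dust_brush: Loose brush 170 mm long, lying on the table to the right. Bystander.
Things that resemble listed ones, but are neither listed nor needed, are in the scene too. What is meant by the ebony_blank is not orange, purple or turquoise, and is the smaller of those in its own colour.

How it is judged:
By the outcome, as a careful person would: the job done as asked, in the order asked, and still so for the second after the job is handed in, with the robot touching nothing.
It also fails if it takes over 51 s, if anything falls off the work surface, if the arm or the gripper's body presses on something with over 40 N, if the wrist force passes 120 N, or if a joint passes its speed limit or range.

## Working session

There is one attempt and no reset: what is moved stays moved. The work goes in short steps, Python scripts to look and compute and a shell command to move; the robot and the scene stay as the last step left them, time stands still between calls to the robot, and variables do not carry over. Pictures are saved under pics/ and viewed, at most 10 in all, crops included, and the job is handed in when it is done.

```bash
mkdir -p pics; ls
python3 - <<'E'
from plant import manip
import cv2,numpy as np
for n in("side","top"):
    cv2.imwrite(f"pics/{n}0.png",manip.camera(n))
    m=manip.camera_model(n);print(n,m)
print(manip.get_obs())
E
```

```text
pics
side {'fovy': 53.03134557269118, 'cx': 281.21315558715776, 'cy': 216.65675848538135, 'pose': array([[-0.79420676,  0.47283067, -0.38166317,  0.0280472 ],
       [-0.60763078, -0.62265622,  0.49303557,  0.6711764 ],
       [-0.00452261,  0.62348247,  0.78182425,  1.15156039],
       [ 0.        ,  0.        ,  0.        ,  1.        ]])}
top {'fovy': 55.8818251046194, 'cx': 284.30127709491427, 'cy': 209.85483429817378, 'pose': array([[-0.01973433,  0.98695194, -0.15980123,  0.34096266],
       [-0.99930307, -0.0245361 , -0.02813103, -0.03447136],
       [-0.03168487,  0.15913471,  0.9867483 ,  1.42698821],
       [ 0.        ,  0.        ,  0.        ,  1.        ]])}
{'t': 0.1, 'joint_positions': array([-1.41848852e+00,  4.94125514e-01,  1.34604081e+00,  4.32775581e-06,
        1.30249294e+00, -9.55068949e-02]), 'joint_velocities': array([-4.34681058e-04, -1.86309548e-03, -2.33697697e-04, -1.86335736e-05,
        6.23934917e-04, -4.02624137e-04]), 'tau': array([-6.63510091e-04, -8.80242133e+01, -3.82545125e+01,  7.08633824e-02,
        4.84164536e-02, -2.98031432e-05]), 'eef_pos': array([ 0.15325462, -0.60558416,  0.21340472]), 'tool_rot': array([ 9.92333230e-01,  1.23589949e-01, -1.30587151e-05, -5.33147636e-04]), 'wrist_force': array([1.05377403, 0.07036995, 0.54444777]), 'torque': array([ 0.06349797, -0.012112  , -0.00322974]), 'finger_force': 0.0, 'width': 0.09087486601906791}
```

View pics/top0.png

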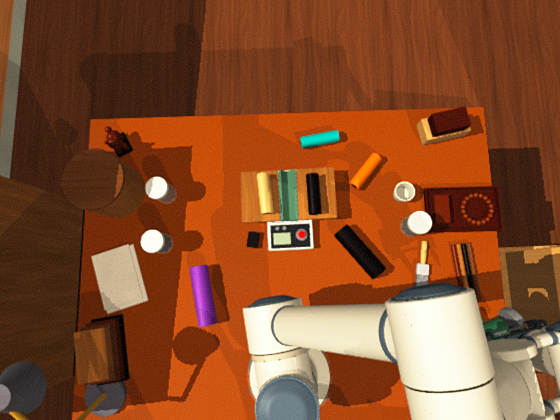

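View pics/side0.png

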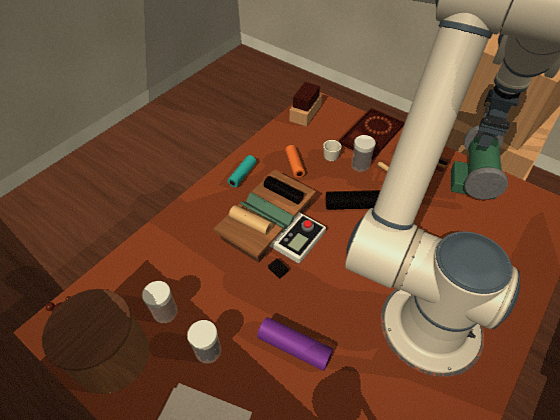

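The top view shows the station at about (290,200), with maple at (265,193) on the left deck. There are two dark cylinders. The small one at (314,193) lies on the right deck, and the larger one at (359,251) lies on the table as a decoy. The smaller one on the deck fits the ebony blank. The red button is at (302,235). I'll confirm with an enlarged crop and measure.

```bash
cat > h.py <<'E'
import numpy as np,cv2
from plant import manip
def ray(n,u,v):
    m=manip.camera_model(n);f=210/np.tan(np.radians(m['fovy']/2));P=np.array(m['pose'])
    return P[:3,3],P[:3,:3]@np.array([(u-m['cx'])/f,-(v-m['cy'])/f,-1])
def at(n,u,v,z):
    o,d=ray(n,u,v);return o+d*(z-o[2])/d[2]
def proj(n,p):
    m=manip.camera_model(n);f=210/np.tan(np.radians(m['fovy']/2));P=np.array(m['pose'])
    c=P[:3,:3].T@(np.asarray(p)-P[:3,3]);return m['cx']+f*c[0]/-c[2],m['cy']-f*c[1]/-c[2]
def red(n,im):
    h=cv2.cvtColor(im,cv2.COLOR_BGR2HSV)
    b,g,r=[im[...,i].astype(int) for i in range(3)]
    return ((r>120)&(g<0.45*r)&(b>0.6*g)).astype(np.uint8)
E
python3 - <<'E'
from h import *
t=cv2.imread('pics/top0.png');s=cv2.imread('pics/side0.png')
a=cv2.resize(t[160:258,230:350],None,fx=4.9,fy=4.9,interpolation=cv2.INTER_CUBIC)
cv2.imwrite('pics/c1.png',a)
b=cv2.resize(s[160:270,205:335],None,fx=5,fy=5,interpolation=cv2.INTER_CUBIC)
cv2.imwrite('pics/c2.png',b);print(a.shape,b.shape)
E
```

```text
(480, 588, 3) (550, 650, 3)
```

View pics/c1.png

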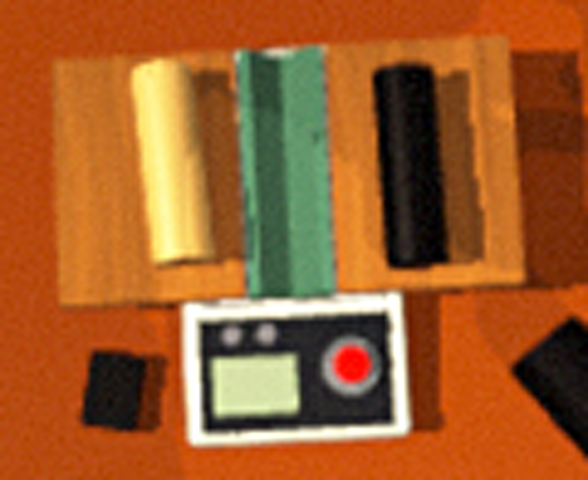

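View pics/c2.png

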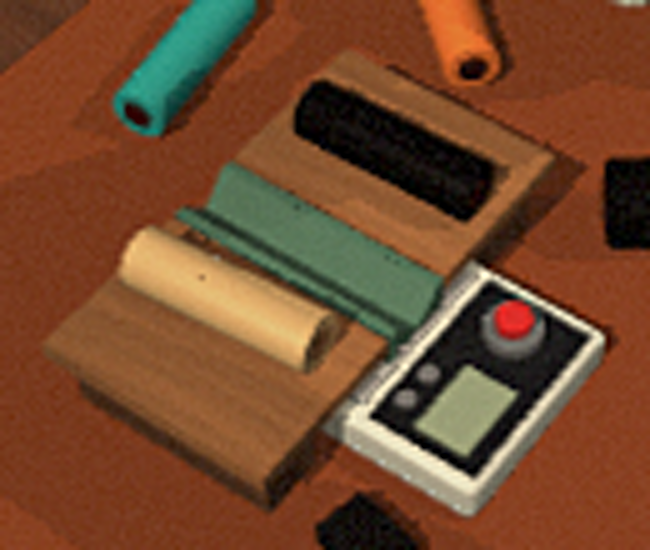

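The top crop shows a dark cylinder with corners (375,68), (433,65), (447,262) and (388,270) on the right deck. It is clearly smaller than the table decoy, so it's the ebony blank. The red button is at crop (351,365). Next I fit the station pose with both views.

Run:
```python
from h import *
from scipy.optimize import least_squares
T=lambda x,y:(230+(x+.5)/4.9-.5,160+(y+.5)/4.9-.5)
S=lambda x,y:(205+(x+.5)/5-.5,160+(y+.5)/5-.5)
# model pts (station m), image points
D=[('top',(.09,.165,.068),T(52,60)),('top',(-.09,.165,.068),T(60,305)),('top',(.09,-.165,.068),T(510,37)),('top',(-.09,-.165,.068),T(525,283)),
('top',(-.095,.08,.034),T(183,303)),('top',(-.095,-.08,.034),T(400,291)),('top',(-.19,-.08,.034),T(410,433)),('top',(-.19,.08,.034),T(192,445)),
('side',(.09,.165,.068),S(45,348)),('side',(-.09,.165,.068),S(268,490)),('side',(.09,-.165,.068),S(350,53)),('side',(-.09,-.165,.068),S(553,155)),
('side',(-.19,-.08,.034),S(605,335)),('side',(-.19,.08,.034),S(468,495))]
def W(q,p):
    c,s=np.cos(q[2]),np.sin(q[2]);return np.array([q[0]+c*p[0]-s*p[1],q[1]+s*p[0]+c*p[1],p[2]])
def res(q,D):return np.concatenate([np.subtract(proj(n,W(q,p)),i) for n,p,i in D])
for nm in(('top',),('side',),('top','side')):
    d=[x for x in D if x[0] in nm]
    r=least_squares(res,[.6,0,0],args=(d,),loss='soft_l1');q=r.x
    print(nm,np.round(q[:2],4),np.degrees(q[2]).round(2),np.round(res(q,d).reshape(-1,2),1).tolist())
np.save('q.npy',q)
# button: triangulate
o1,d1=ray('top',*T(351,363));o2,d2=ray('side',*S(515,318))
A=np.c_[d1,-d2];k=np.linalg.lstsq(A,o2-o1,rcond=None)[0]
print('button tri',o1+k[0]*d1,o2+k[1]*d2,'model',W(q,(-.14,-.04,.05)))
inv=lambda p:np.array([[np.cos(q[2]),np.sin(q[2])],[-np.sin(q[2]),np.cos(q[2])]])@(p[:2]-q[:2])
print('ends top',[inv(at('top',*T(*p),.09)).round(4).tolist() for p in((375,68),(433,65),(447,262),(388,270))])
print('side c',inv(at('side',*S(397,150),.09)).round(4))
print('decoy-maple top',[inv(at('top',*T(*p),.09)).round(4).tolist() for p in((132,65),(190,60),(212,258),(152,265))])
```

```text
('top',) [ 0.6171 -0.0096] 1.46 [[0.1, -0.4], [-0.1, -0.1], [-0.2, -0.6], [0.1, -0.3], [-0.0, 1.8], [0.7, 2.0], [0.2, -0.1], [-0.8, -0.4]]
('side',) [ 0.6156 -0.0059] 1.81 [[-0.6, 0.1], [-0.9, -1.1], [-1.0, -0.5], [0.4, 0.5], [0.9, -0.2], [1.4, 0.8]]
('top', 'side') [ 0.6167 -0.0085] 1.58 [[-0.3, -0.2], [-0.4, 0.1], [-0.6, -0.5], [-0.1, -0.3], [-0.3, 1.9], [0.5, 2.1], [0.0, -0.0], [-1.0, -0.2], [-0.4, -0.8], [-0.9, -1.8], [-0.6, -1.0], [0.7, 0.1], [1.0, -0.7], [1.4, 0.2]]
button tri [ 0.47809589 -0.05255732  0.05277766] [ 0.47837831 -0.05242163  0.05280405] model [ 0.47785748 -0.05232701  0.05      ]
ends top [[0.0648, -0.0679], [0.0647, -0.1089], [-0.0765, -0.1101], [-0.08, -0.0688]]
side c [-0.0089 -0.0888]
decoy-maple top [[0.0765, 0.1042], [0.0779, 0.0628], [-0.0651, 0.0532], [-0.0679, 0.0954]]
```

Both views agree. The station is at (0.617, -0.0085) with yaw 1.6°, and the triangulated button top is at (0.478, -0.0525, 0.053), which matches the model. The ebony blank's centre is at station (-7, -89) mm, almost parallel to the groove. I'll move towards the button with the fingers shut.

```bash
python3 -m jog '[[34,-34,0,0,0,-6,0],[68,-68,0,0,0,-12,0],[102,-102,0,0,0,-18,0],[136,-136,0,0,0,-24,0],[170,-170,0,0,0,-30,0],[204,-204,0,0,0,-36,0],[238,-238,0,0,0,-42,0],[272,-272,0,0,0,-48,0]]' 20
cat > rel.py <<'E'
# rel.py X Y Z YAW(world tool-x heading, deg): shift in current tool axes (mm, deg)
import sys,numpy as np
from scipy.spatial.transform import Rotation as R
from plant import manip
o=manip.get_obs();r=R.from_quat(o['tool_rot']);X=list(map(float,sys.argv[1:5]))
t=R.from_euler('z',X[3],degrees=True)*R.from_euler('x',180,degrees=True)
print('t',o['t'],'pos',o['eef_pos'].round(4),'F',o['wrist_force'].round(1),'shift',(r.inv().apply(np.array(X[:3])-o['eef_pos'])*1000).round(1),'rot',np.degrees((r.inv()*t).as_rotvec()).round(2))
E
python3 rel.py .478 -.0525 .09 91.6
```

```text
t: 0.9
eef_pos: [0.3508, -0.2737, 0.2139]
tool_rot: [0.855, 0.518, 0.0, -0.0]
wrist_force: [1.8, 0.1, -0.1]
width: 0.0303
finger_force: 0.0
t 0.9 pos [ 0.3508 -0.2737  0.2139] F [ 1.8  0.1 -0.1] shift [254.9  10.4 123.9] rot [-0.000e+00 -1.000e-02 -2.917e+01]
```

```bash
python3 -m jog '[[45,2,0,0,0,-5,0],[90,4,0,0,0,-10,0],[135,6,0,0,0,-15,0],[180,7,15,0,0,-21,0],[220,9,40,0,0,-26,0],[254,10,75,0,0,-29.2,0],[254,10,112,0,0,-29.2,0],[254,10,112,0,0,-29.2,0]]'; python3 rel.py .478 -.0525 .06 91.6
```

```text
t: 1.7
eef_pos: [0.4752, -0.0541, 0.0986]
tool_rot: [0.698, 0.716, -0.002, -0.003]
wrist_force: [0.1, -0.1, 1.1]
width: 0.0007
finger_force: 0.0
t 1.7 pos [ 0.4752 -0.0541  0.0986] F [ 0.1 -0.1  1.1] shift [ 1.4  3.1 38.5] rot [-0.39 -0.1  -0.1 ]
```

```bash
python3 -m jog '[[1,1,15,0,0,0,0],[1,1,30,0,0,0,0],[1,1,36,0,0,0,0],[1,1,36,0,0,0,0],[1,1,36,0,0,0,0]]'
python3 - <<'E'
from h import *
cv2.imwrite('pics/b.png',np.hstack([cv2.resize(manip.camera('side')[185:235,275:335],None,fx=6,fy=6,interpolation=2),cv2.resize(manip.camera('top')[205:255,270:330],None,fx=6,fy=6,interpolation=2)]))
E
python3 rel.py .478 -.0525 .053 91.6
```

```text
t: 2.2
eef_pos: [0.4789, -0.0549, 0.0669]
tool_rot: [0.699, 0.715, 0.0, 0.0]
wrist_force: [0.2, 0.4, 0.2]
width: 0.0004
finger_force: 0.0
t 2.3 pos [ 0.479  -0.0548  0.0668] F [-0.1 -0.1  0.9] shift [ 2.3 -0.9 13.8] rot [ 0.07  0.02 -0.22]
```

View pics/b.png

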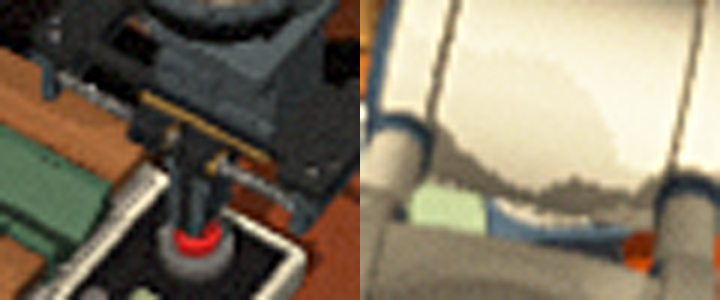

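In the side view, the shut fingertips sit centred just above the red button (crop (197,235)). I'll press down in small steps.

```bash
python3 -m jog '[[2,-1,6,0,0,0,0],[2,-1,10,0,0,0,0],[2,-1,13,0,0,0,0],[2,-1,15,0,0,0,0],[2,-1,16,0,0,0,0],[2,-1,17,0,0,0,0],[2,-1,17,0,0,0,0]]'; python3 -m jog '[[0,0,1,0,0,0,0],[0,0,1,0,0,0,0]]';python3 -m jog '[[0,0,1,0,0,0,0],[0,0,1,0,0,0,0]]'
```

```text
t: 3.0
eef_pos: [0.4775, -0.0524, 0.0498]
tool_rot: [0.698, 0.716, 0.0, 0.0]
wrist_force: [-5.8, 3.5, 31.7]
width: 0.0007
finger_force: 15.7
t: 3.2
eef_pos: [0.4775, -0.0524, 0.0495]
tool_rot: [0.698, 0.716, 0.0, 0.0]
wrist_force: [-10.5, 4.2, 51.0]
width: 0.0003
finger_force: 25.4
t: 3.4
eef_pos: [0.4776, -0.0524, 0.0491]
tool_rot: [0.698, 0.716, 0.0, 0.001]
wrist_force: [-13.8, 5.5, 69.1]
width: 0.0003
finger_force: 35.1
```

Stopped hard at z ≈ 0.0498. To confirm full travel, I'll read the force while rising in small steps.

```bash
for i in 1 2 3 4 5 6; do python3 -m jog '[[0,0,-1.5,0,0,0,0],[0,0,-1.5,0,0,0,0]]' | grep -E 'eef|wrist'; done
```

```text
eef_pos: [0.4775, -0.0524, 0.0497]
wrist_force: [-8.2, 3.8, 39.8]
eef_pos: [0.4774, -0.0523, 0.0503]
wrist_force: [-0.7, 2.9, 6.1]
eef_pos: [0.4774, -0.0524, 0.0515]
wrist_force: [-0.2, 3.3, 4.6]
eef_pos: [0.4775, -0.0525, 0.053]
wrist_force: [-0.7, 2.8, 2.9]
eef_pos: [0.4775, -0.0525, 0.0545]
wrist_force: [-0.7, 1.0, 2.0]
eef_pos: [0.4776, -0.0526, 0.056]
wrist_force: [-1.5, 1.5, 1.8]
```

Force falls 6→4.6→2.9→2 N over 6 mm of rise, which is the button spring, so the press was full. Next I rise, open the fingers and go behind the ebony blank, with the fingers spread along the groove so both push squarely.

```bash
python3 -m jog '[[0,0,-30,0,0,0,0],[0,0,-75,0,0,0,0],[0,0,-115,0,0,0,0],[-30,35,-115,0,0,0,100],[-60,70,-115,0,0,0,100],[-90,105,-115,0,0,0,100],[-98,135,-115,0,0,0,100],[-98,135,-115,0,0,0,100]]'; python3 rel.py .6136 -.1507 .082 91.6
python3 - <<'E'
from h import *
cv2.imwrite('pics/s1.png',cv2.resize(manip.camera('side')[120:270,205:405],None,fx=4,fy=4,interpolation=2))
E
```

```text
t: 5.4
eef_pos: [0.618, -0.149, 0.1704]
tool_rot: [0.699, 0.715, 0.0, 0.001]
wrist_force: [-0.5, -0.7, -0.4]
width: 0.0374
finger_force: 0.0
t 5.4 pos [ 0.618  -0.149   0.1704] F [-0.5 -0.7 -0.4] shift [-1.6 -4.6 88.4] rot [ 0.11  0.05 -0.27]
```

View pics/s1.png

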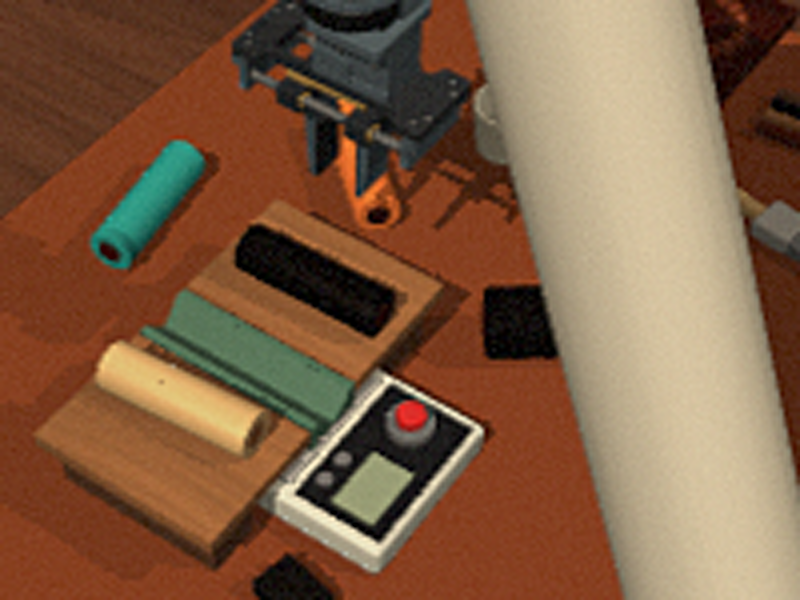

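The side view shows the blank undisturbed at crop (315,278), the button back up at (410,415), and the gripper above and behind the blank. Descending behind it.

```bash
python3 -m jog '[[-2,-5,20,0,0,0,100],[-2,-5,45,0,0,0,100],[-2,-5,65,0,0,0,100],[-2,-5,78,0,0,0,100],[-2,-5,87,0,0,0,100],[-2,-5,89,0,0,0,100],[-2,-5,89,0,0,0,100]]'; python3 rel.py .6136 -.1507 .082 91.6
python3 - <<'E'
from h import *
cv2.imwrite('pics/s2.png',cv2.resize(manip.camera('side')[120:270,205:405],None,fx=4,fy=4,interpolation=2))
E
```

```text
t: 6.15
eef_pos: [0.61, -0.1493, 0.0823]
tool_rot: [0.698, 0.716, 0.0, 0.0]
wrist_force: [-0.1, 0.6, 0.9]
width: 0.091
finger_force: 0.0
t 6.15 pos [ 0.61   -0.1493  0.0823] F [-0.1  0.6  0.9] shift [-1.5  3.5  0.3] rot [ 0.02  0.01 -0.2 ]
```

View pics/s2.png

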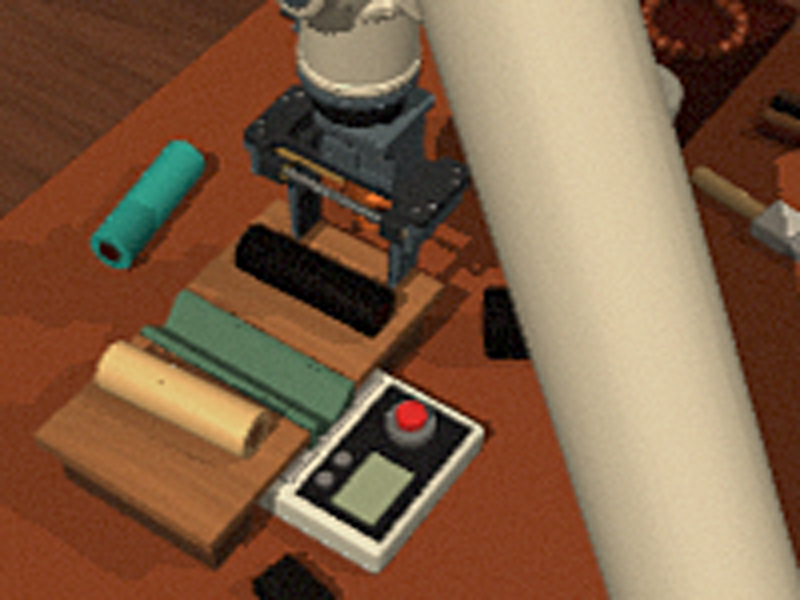

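The side view shows both fingers behind the blank (crop (305,210) and (400,265)), within its length and clear of it. I'll roll it slowly at about 30 mm/s.

```bash
python3 -m jog '[[3,2,0,0,0,0,100],[6,3,0,0,0,0,100],[8,3,0,0,0,0,100],[10,3,0,0,0,0,100],[12,3,0,0,0,0,100],[14,3,0,0,0,0,100],[16,3,0,0,0,0,100],[18,3,0,0,0,0,100]]'
python3 -m jog '[[2,0,0,0,0,0,100],[4,0,0,0,0,0,100],[6,0,0,0,0,0,100],[8,0,0,0,0,0,100],[10,0,0,0,0,0,100],[12,0,0,0,0,0,100],[14,0,0,0,0,0,100],[16,0,0,0,0,0,100]]'
python3 - <<'E'
from h import *
cv2.imwrite('pics/s3.png',cv2.resize(manip.camera('side')[120:270,205:405],None,fx=4,fy=4,interpolation=2))
E
```

```text
t: 7.0
eef_pos: [0.6125, -0.1311, 0.0819]
tool_rot: [0.698, 0.716, -0.0, -0.0]
wrist_force: [-0.1, -0.5, 0.0]
width: 0.0912
finger_force: 0.2
t: 7.8
eef_pos: [0.6121, -0.1151, 0.0819]
tool_rot: [0.698, 0.716, -0.0, -0.0]
wrist_force: [-0.2, -1.1, -0.5]
width: 0.0909
finger_force: 0.1
```

View pics/s3.png

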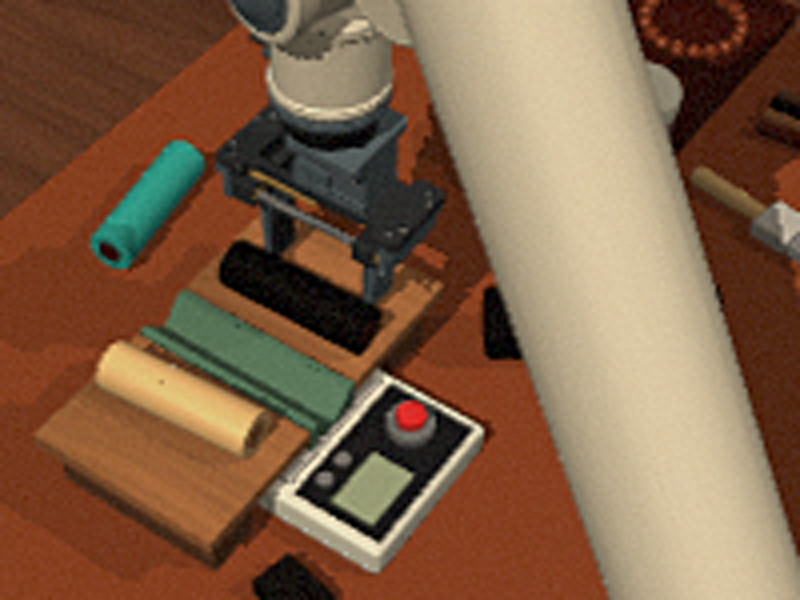

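The blank is rolling ahead of the fingers and staying parallel to the groove, with its centre at crop (300,296). Continuing.

```bash
for i in 1 2; do python3 -m jog '[[2.5,0,0,0,0,0,100],[5,0,0,0,0,0,100],[7.5,0,0,0,0,0,100],[10,0,0,0,0,0,100],[12.5,0,0,0,0,0,100],[15,0,0,0,0,0,100],[17.5,0,0,0,0,0,100],[20,0,0,0,0,0,100]]' | grep -E 'eef|wrist'; done; python3 -m jog '[[2,0,0,0,0,0,100],[4,0,0,0,0,0,100],[6,0,0,0,0,0,100],[6,0,0,0,0,0,100]]'
python3 - <<'E'
from h import *
cv2.imwrite('pics/s4.png',cv2.resize(manip.camera('side')[120:270,205:405],None,fx=4,fy=4,interpolation=2))
E
```

```text
eef_pos: [0.6116, -0.095, 0.0819]
wrist_force: [0.9, -0.7, 0.2]
eef_pos: [0.6111, -0.075, 0.0819]
wrist_force: [-0.0, 0.4, 0.8]
t: 9.85
eef_pos: [0.6109, -0.069, 0.0819]
tool_rot: [0.698, 0.716, -0.0, -0.0]
wrist_force: [-0.5, -0.5, -0.4]
width: 0.0913
finger_force: 0.0
```

View pics/s4.png

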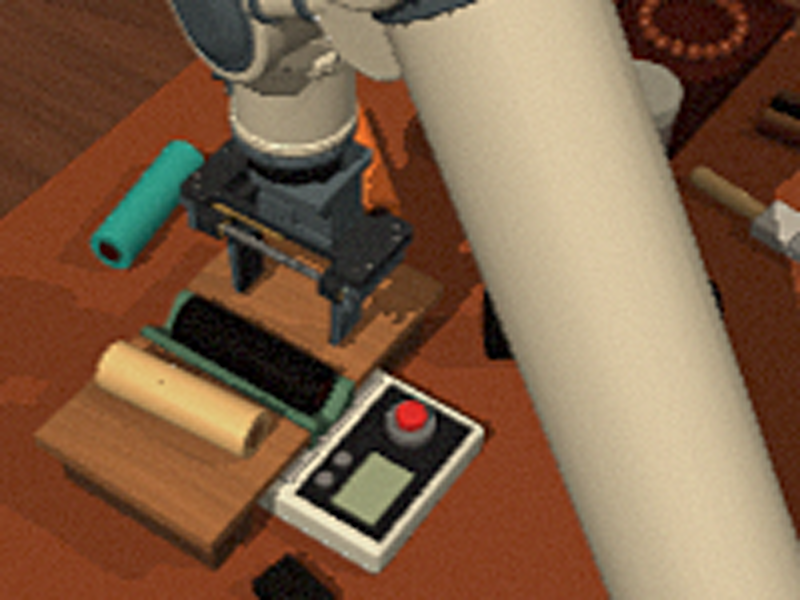

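The blank has dropped into the V groove (crop (255,355)), with green cradle showing at both ends. Retreating, then one final check.

```bash
python3 -m jog '[[-10,0,0,0,0,0,100],[-25,0,0,0,0,0,100],[-40,0,-10,0,0,0,100],[-50,0,-40,0,0,0,100],[-70,0,-80,0,0,0,100],[-110,0,-110,0,0,0,100],[-150,0,-120,0,0,0,100],[-190,0,-120,0,0,0,100]]'; python3 -m jog '[[-20,0,0,0,0,0,100],[-20,0,0,0,0,0,100],[-20,0,0,0,0,0,100],[-20,0,0,0,0,0,100],[-20,0,0,0,0,0,100]]'>/dev/null
python3 - <<'E'
from h import *
s=manip.camera('side')[150:270,205:325];t=manip.camera('top')[150:270,225:345]
cv2.imwrite('pics/f.png',np.hstack([cv2.resize(i,(400,400),interpolation=2) for i in(s,t)]))
E
```

```text
t: 10.7
eef_pos: [0.6161, -0.2627, 0.2054]
tool_rot: [0.699, 0.715, 0.001, 0.002]
wrist_force: [1.6, -0.6, 0.1]
width: 0.0915
finger_force: 0.0
```

View pics/f.png

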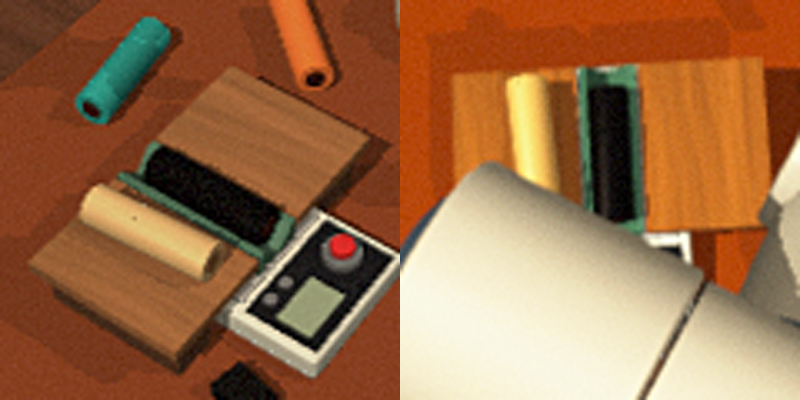

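Both views show the ebony blank lying squarely in the groove, with cradle visible beyond each end (top view, rows 85–220 of the cradle's 68–233). The maple, block and button are undisturbed, and the arm is clear.

```bash
python3 -c "
from plant import manip
print(manip.hand_in())"
```

```text
the job is handed in; nothing more can be done
None
```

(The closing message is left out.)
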